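# Pack the green azulejo into the tile rack

### The job

Stand the green tile piece upright on the floor of the plywood rack, in the gap between the orange case and the red sliding stop, setting it down rather than dropping it, and let go. Then push the red stop towards the end wall until the orange case and the green tile are held snug against the wall. Leave the blue tile where it is.

Things in the scene. Friction and masses are not known exactly. Their poses are not given: they have to be found in the camera images.
- green_center (a point): Centre (half-way up) of the loose green tile fragment, 90 mm long (its x), 18 thick (y), 90 tall (z), 280 g, one top corner broken off (top edge spans x -45 to +29). Stands on edge in the groove of a fixed wooden stand (240 x 70 x 25 mm, groove 21 wide, groove floor 8 above the worktop), in line with the blue tile. Take it from above across its thickness.
- blue_center (a point): Centre (half-way up) of the blue tile fragment, same shape and size, standing in the same groove with 22 mm between it and the green one. Not needed.
- rack: Fixed plywood rack, origin mid-underside on the worktop. Floor 150 mm (x) by 280 (y), 12 thick; strips 6 high along both long edges (|x| 67 to 75). End wall at -y: inner face y = -120, top at z = 72. On the floor a loose orange case (80 in x, 40 in y, 45 high, 200 g) stands within 8 mm of the wall, within 10 mm of mid-width. Tiles stand with thickness along y, length along x, at mid-width.
- stop (a joint): Travel (m) of the red sliding stop towards the end wall (rack -y), 0 to 0.175; stays where left, 2 N friction. Upright plate 120 mm wide (x), 12 thick, top 67 above the worktop; in the rack frame its inner face is at y = 0.100 - travel, outer face at 0.112 - travel, free to push between ribs at x = +-52 to 60 mm. Case and tile tight against the wall: travel 0.162.
Mind the look-alikes: they are no part of the job. There is more than one size of the part that bears green_center; the job needs the middle-sized.

How it is judged:
On the way, in this order (a step that is already met when the one before it is completed fails the run):
1. The green tile stands on the rack floor between the case and the stop, let go, with the stop not yet pushed up (angle between green_center's own z axis and vertical below 0.35 rad and contact force between the fingers and green below 0.1 N and x of green_center in the frame of rack between -0.025 and 0.025 m and y of green_center in the frame of rack between -0.08 and 0.1 m and z of green_center in the frame of rack below 0.07 m and value of joint stop below 0.14 m), for 0.2 s.
2. The stop is pushed up so that the row is snug (value of joint stop between 0.154 and 0.168 m), for 0.2 s.
At the end, for the whole second after the job is handed in: Green tile on the rack floor between case and stop, let go and at rest, upright within 8 deg, square within 10 deg, within 25 mm of mid-width; stop travel 0.154 to 0.168 m (within 8 mm of tight); blue tile within 30 mm of its start (all of step 2 and angle between green_center's own z axis and vertical below 0.14 rad and angle between the y axis of green_center and the y axis of rack, either way round below 0.18 rad and contact force between the fingers and green below 0.1 N and x of green_center in the frame of rack between -0.025 and 0.025 m and y of green_center in the frame of rack between -0.081 and -0.06 m and z of green_center in the frame of rack between 0.05 and 0.066 m and linear speed of green below 0.02 m/s and distance of blue_center from where it was at the start of the episode below 0.03 m); the robot touches nothing.
It fails at once if The green tile is dropped into the rack from more than 20 mm (contact force between the fingers and green below 0.02 N and horizontal distance between green_center and rack below 0.1 m and z of green_center in the frame of rack above 0.077 m).
It fails at once if The blue tile is moved by more than 30 mm (distance of blue_center from where it was at the start of the episode above 0.03 m).
It also fails if it takes over 56 s, if anything falls off the work surface, if the arm or the gripper's body presses on something with over 40 N, if the wrist force passes 120 N, or if a joint passes its speed limit or range.

### The arm

A 6-joint arm with a two-finger parallel gripper is mounted at the origin on the work surface. World frame = base frame: x ahead of the robot, y to its left, z up, the work surface at z = 0. Lengths are in m, angles in rad, forces in N, time in s.
With the tool pointing down it reaches from about 0.3 to 0.75 m from the base axis. Payload 8.5 kg.
Tool frame: the origin (TCP) lies midway between the tips of the shut fingers; the grasp point (between the pads) lies 19 mm behind it (ctrl.pinch_z is the distance from the TCP to the grasp point, in m); x points along the fingers, y is the direction in which the jaws open and shut, and the axes are right-handed (so a half turn about x gives the same grasp; the last joint's range is limited). The gripper opens to 85 mm and grips with 20 to 120 N. Pads are 22 mm wide; open, the fingers measure 114 mm over their backs; the gripper's body (76 mm by 85 mm) begins 54 mm behind the grasp point. The pads swing forward as they close: fully open they stand 13 mm farther back than shut.
Start: joints at [-1.358, 0.381, 1.297, -0, 1.464, -0.215], TCP at [0.228, -0.5, 0.231] pointing down, gripper open.
Joint ranges: [-3.11, 3.11], [-0.89, 2.33], [0.22, 2.48], [-1.42, 4.56], [0.17, 2.85], [-2.88, 2.88]. Speed limits (rad/s): [2.39, 2.39, 3.14, 3.14, 3.14, 3.14].

### API

Orientations are given as a rotation vector (axis times angle).
In Python, from station import status, eyes, ctrl gives the robot as it stands.
- The arm moves only by the tool jog_arm, never from a script. Its argument "motion" is a list of rows, each a list of 6 numbers: the shift along the tool's x, y, z as a fraction of full scale, then the turn, a rotation vector about the tool's x, y, z as a fraction of full scale. In form: [[dx, dy, dz, wx, wy, wz], ...]. A call has exactly 10 rows; each row shifts and turns the pose as measured when the row begins, along the tool's axes as they then stand; what a row does not reach is not made up. Full scale, the value 1, is 40 cm for a shift and 360 degrees for a turn. A row lasts 1/12 s, in which the tool goes at most 41.7 mm and 7.16 degrees, less where a joint would pass 70% of its speed; a pose out of reach is approached as far as the arm can. A call with a number of a shift or a turn outside -1 to 1 is refused whole. A call with a gripper value outside its range is refused whole. "hand" is the opening, from -1 (shut) to 1 (fully open), set as the call begins (left out, the last holds). The fingers move at their own pace and stop on an object; "squeeze" is the grip in N (left out, the last holds). Time passes only in rows, so rows that do not move let the fingers close, or fill a call up. It gives the time, the measured TCP pose, the force and the opening at its end, in the units of the state.
- status.get_obs(): the state, without advancing time (a new reading comes with each control period).
- eyes.read_camera(name): name is "scene" or "top"; returns a dict with "image" (400x640x3 uint8, blue, green, red), "depth" (400x640 float32, m along the optical axis (not along the pixel's ray), 0 where there is no reading), "fov_y" (degrees; the focal length in pixels is half the picture's height over the tangent of half this angle, whatever the lens; pixels are square), "cx", "cy" (the principal point, pixels), "k1" (the pictures are not rectified: a ray, as slopes to the right and down, at radius r is drawn at 1 + k1 r^2 times it, then the intrinsics apply), "extrinsics" (4x4, takes a point from camera to world coordinates). Camera axes: x right, y down, z forward; pixel columns grow to the right and rows downward; lengths in m; the calibration is good to about 2 mm. A picture is of the moment at which its call begins.
- ctrl.hand_in(): hands the job in, once; it reports no verdict.
The state is a dict: "clock": time; "qpos": joint angles; "qd": joint speeds; "tau": joint torques, N m; "eef_pos": TCP position; "tool_rot": TCP orientation; "ft_force": force on the tool from outside, world axes, zero at the start; "moment": the same for the moment, N m; "gripper_width": opening from 0.0 (shut) to 1.0 (fully open).
Only numpy, scipy, OpenCV 4.12 (cv2) and the standard library are available. Lean on these libraries where they do the work, as an engineer would, in place of code of your own. Each camera call takes 0.05 s, during which the arm holds its last target. There are 200 camera calls.

## Working session

There is one attempt and no reset: what is moved stays moved. The work goes in short steps, Python scripts to look and compute and a tool call to move; the robot and the scene stay as the last step left them, time stands still between calls to the robot, and variables do not carry over. Pictures are saved under pics/ and viewed, about 8 in all and at most 12, crops included, and the job is handed in when it is done.

Besides the shell and the picture viewer there is one more tool, called after ">>>" as a command line: name --pt "numbers of a row" for each row, then --argument value for the rest. jog_arm: Moves the arm, as the interface text tells. Shift numbers are shares of 40 cm and turn numbers shares of 360 degrees, none past 1 either way. Its arguments: {"type":"object","properties":{"motion":{"type":"array"},"hand":{"type":"number"},"squeeze":{"type":"number"}},"required":["motion"]}

```bash
mkdir -p pics; ls; cat > h.py <<'E'
import numpy as np, cv2
from station import status, eyes, ctrl
def cam(n,save=None):
    c=eyes.read_camera(n); c['f']=200/np.tan(np.radians(c['fov_y'])/2)
    if save: cv2.imwrite(f'pics/{save}.png',c['image'])
    return c
def rays(c,uv):
    K=np.array([[c['f'],0,c['cx']],[0,c['f'],c['cy']],[0,0,1]])
    s=cv2.undistortPoints(np.float64(uv).reshape(-1,1,2),K,np.array([c['k1'],0,0,0.])).reshape(-1,2)
    return np.c_[s,np.ones(len(s))]
def world(c,uv):   # by depth
    r=rays(c,uv); uv=np.int32(uv).reshape(-1,2); d=c['depth'][uv[:,1],uv[:,0]]
    return (r*d[:,None])@c['extrinsics'][:3,:3].T+c['extrinsics'][:3,3]
def plane(c,uv,z):
    r=rays(c,uv)@c['extrinsics'][:3,:3].T; o=c['extrinsics'][:3,3]
    return o+r*((z-o[2])/r[:,2])[:,None]
E
python3 - <<'E'
from h import *
for n in('top','scene'):
    c=cam(n,n+'0'); print(n,c['f'],c['cx'],c['cy'],c['k1'],c['extrinsics'].round(3).tolist(),(c['depth']>0).mean())
s=status.get_obs(); print({k:np.round(v,3) for k,v in s.items()},ctrl.pinch_z)
E
```

```text
pics
top 365.598895433371 315.4432230386724 195.3256479136463 0.028818138263982048 [[0.221, -0.955, 0.199, 0.351], [-0.975, -0.217, 0.044, 0.065], [0.001, -0.203, -0.979, 0.834], [0.0, 0.0, 0.0, 1.0]] 0.99591796875
scene 407.3929068315683 318.48778162268013 200.2642964259963 0.015864288772703145 [[-0.655, 0.396, -0.643, 1.011], [0.755, 0.361, -0.547, 0.526], [0.016, -0.844, -0.536, 0.51], [0.0, 0.0, 0.0, 1.0]] 0.9962578125
{'clock': np.float64(0.1), 'qpos': array([-1.358,  0.381,  1.298,  0.   ,  1.464, -0.215]), 'qd': array([ 0.   , -0.001, -0.003, -0.001,  0.001,  0.002]), 'tau': array([ 4.0000e-03, -4.4922e+01, -2.3166e+01, -0.0000e+00,  4.0000e-03,
        0.0000e+00]), 'eef_pos': array([ 0.228, -0.5  ,  0.231]), 'tool_rot': array([ 1.986,  0.433, -1.986]), 'ft_force': array([-0.07 ,  0.392,  0.44 ]), 'moment': array([ 0.024, -0.041, -0.003]), 'gripper_width': np.float64(0.996)} 0.0187
```

View pics/top0.png

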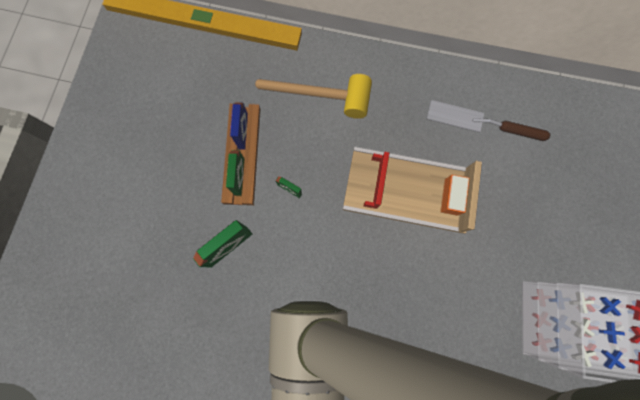

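View pics/scene0.png

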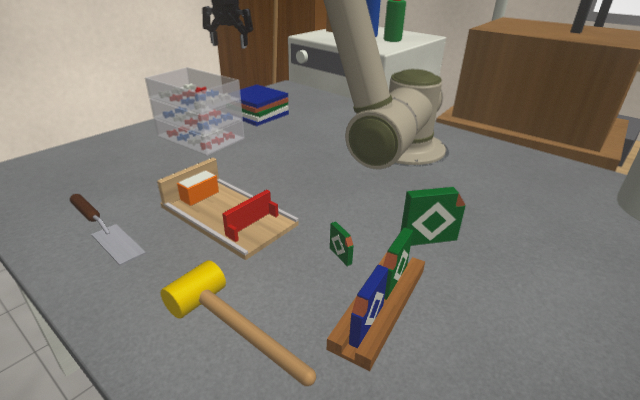

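Top view: green tile in the stand at (236,172), blue at (239,125). The rack spans (345–480, 150–230), with the end wall on the right at (472,195), the case at (456,194) and the stop at (380,180). The big and small green look-alikes are at (222,244) and (289,186).

```bash
cat > m.py <<'E'
from h import *
def cloud(c):
    v,u=np.mgrid[0:400,0:640]; return world(c,np.c_[u.ravel(),v.ravel()]).reshape(400,640,3)
def rect(P):
    r=cv2.minAreaRect(np.float32(P[:,:2]*1000)); b=cv2.boxPoints(r); 
    e=b[1]-b[0]; f=b[2]-b[1]; L=e if np.hypot(*e)>np.hypot(*f) else f
    return 'n',len(P),'c',np.round(r[0],1),'size',np.round(r[1],1),'long-axis deg',round(float(np.degrees(np.arctan2(L[1],L[0]))%180),1)
def masks(c):
    h=cv2.cvtColor(c['image'],cv2.COLOR_BGR2HSV); H,S,V=[h[...,i].astype(int) for i in range(3)]
    return dict(green=(H>50)&(H<80)&(S>120),blue=(H>105)&(H<130)&(S>120),red=((H<4)|(H>174))&(S>170),orange=(H>4)&(H<14)&(S>170),wood=(H>8)&(H<25)&(S>50)&(S<170))
E
python3 - <<'E'
from m import *
for n in('top','scene'):
    c=cam(n); X=cloud(c); m=masks(c); z=X[...,2]
    near=(np.abs(X[...,0]-.5)<.25)&(np.abs(X[...,1])<.4)
    print(n)
    for k,lo,hi in(('green',.085,.11),('green',.02,.11),('blue',.085,.11),('red',.056,.08)):
        q=(m[k]&near&(z>lo)&(z<hi)).astype(np.uint8); N,lab,st,ce=cv2.connectedComponentsWithStats(q)
        for i in range(1,N):
            if st[i,4]>15: P=X[lab==i]; print(k,ce[i].round(),*rect(P),'z',np.percentile(P[:,2],[2,50,98]).round(3))
    # rack
    v,u=np.mgrid[0:400,0:640]
    box=(u>335)&(u<490)&(v>140)&(v<240) if n=='top' else (u>155)&(u<305)&(v>155)&(v<260)
    for lab,lo,hi in(('all',.007,.09),('floor',.009,.0145),('wall',.068,.078),('45top',.052,.0615)):
        q=box&(z>lo)&(z<hi)&near
        if lab=='floor': q&=m['wood']
        N,L,st,ce=cv2.connectedComponentsWithStats(q.astype(np.uint8))
        for i in range(1,N):
            if st[i,4]>40: P=X[L==i]; print(lab,ce[i].round(),*rect(P),'z',np.median(P[:,2]).round(4))
E
```

```text
top
green [231. 171.] n 260 c [513.3 281.2] size [72.5 16.7] long-axis deg 10.9 z [0.095 0.098 0.1  ]
green [231. 171.] n 260 c [513.3 281.2] size [72.5 16.7] long-axis deg 10.9 z [0.095 0.098 0.1  ]
green [289. 185.] n 107 c [517.3 159.5] size [49.8 10.8] long-axis deg 71.9 z [0.059 0.062 0.065]
blue [235. 121.] n 266 c [624.  302.2] size [76.2 17.4] long-axis deg 10.0 z [0.093 0.097 0.1  ]
red [381. 179.] n 273 c [576.  -32.4] size [117.5  10.2] long-axis deg 1.7 z [0.057 0.067 0.07 ]
all [413. 190.] n 8459 c [ 579.2 -104. ] size [151.1 281.7] long-axis deg 91.7 z 0.0133
floor [401. 188.] n 4835 c [580.1 -94.2] size [133.9 262. ] long-axis deg 91.7 z 0.012
wall [474. 195.] n 472 c [ 582.5 -230. ] size [148.8  15.3] long-axis deg 1.5 z 0.0718
45top [459. 194.] n 834 c [ 579.8 -202.6] size [147.2  49.3] long-axis deg 4.3 z 0.0577
scene
green [430. 203.] n 475 c [379.2 269.3] size [17.3 97. ] long-axis deg 134.1 z [0.086 0.099 0.11 ]
green [401. 241.] n 348 c [515.4 283.8] size [74.7 17.6] long-axis deg 10.6 z [0.086 0.096 0.098]
green [420. 227.] n 1706 c [443.7 266.9] size [ 80.3 24
[... 369 characters left out ...]
17.4 293.1] size [29.   0.9] long-axis deg 12.1 z [0.038 0.048 0.061]
blue [373. 282.] n 516 c [625.2 304.4] size [74.7 18.5] long-axis deg 9.9 z [0.086 0.096 0.098]
red [246. 204.] n 344 c [579.2 -30.8] size [118.   13.9] long-axis deg 1.4 z [0.056 0.064 0.067]
all [224. 208.] n 6850 c [579.4 -99.7] size [153.1 279.6] long-axis deg 91.4 z 0.0161
floor [234. 218.] n 2557 c [574.3 -90.6] size [265.4 143.6] long-axis deg 89.1 z 0.0104
wall [186. 170.] n 217 c [ 583.9 -227.4] size [149.4  17.3] long-axis deg 1.4 z 0.0698
45top [193. 179.] n 569 c [ 585.  -202.2] size [ 53.  147.5] long-axis deg 178.1 z 0.056
45top [246. 207.] n 194 c [578.5 -25.9] size [ 12.3 119.6] long-axis deg 176.7 z 0.0566
```

```bash
cat > plan.py <<'E'
from h import *
import sys
from scipy.spatial.transform import Rotation as R
# args: x y z yaw_deg(of tool y axis) : total shift/turn in tool axes for a translate-then-turn
def plan(x,y,z,yaw):
    s=status.get_obs(); p=s['eef_pos']; A=R.from_rotvec(s['tool_rot']).as_matrix()
    a=np.radians(yaw); yv=np.array([np.cos(a),np.sin(a),0]); 
    if yv@A[:,1]<0: yv=-yv
    xv=np.array([0,0,-1.]); T=np.c_[xv,yv,np.cross(xv,yv)]
    sh=A.T@(np.array([x,y,z])-p)/.4; w=R.from_matrix(A.T@T).as_rotvec()/(2*np.pi)
    print('t',s['clock'].round(2),'pos',p.round(4),'x',A[:,0].round(3),'y',A[:,1].round(3),'F',s['ft_force'].round(1),'w',round(float(s['gripper_width']),3))
    print('shift',sh.round(4),'turn',w.round(4),'min rows',np.ceil(max(np.linalg.norm(sh)/.104,np.linalg.norm(w)/.0198)))
if __name__=='__main__': plan(*map(float,sys.argv[1:5]))
E
python3 - <<'E'
import cv2,numpy as np
a=cv2.imread('pics/top0.png')[95:215,205:265];b=cv2.imread('pics/scene0.png')[220:370,320:440]
a=cv2.resize(a,None,fx=4.5,fy=4.5,interpolation=2);b=cv2.resize(b,None,fx=3.6,fy=3.6,interpolation=2)
cv2.imwrite('pics/crop.png',np.hstack([a,b]))
E
python3 plan.py 0.514 0.282 0.2 100.5
```

```text
Traceback (most recent call last):
  File "plan.py", line 13, in <module>
    if __name__=='__main__': plan(*map(float,sys.argv[1:5]))
                             ~~~~^^^^^^^^^^^^^^^^^^^^^^^^^^^
  File "plan.py", line 11, in plan
    print('t',s['clock'].round(2),'pos',p.round(4),'x',A[:,0].round(3),'y',A[:,1].round(3),'F',s['ft_force'].round(1),'w',round(float(s['gripper_width']),3))
              ^^^^^^^^^^^^^^^^
AttributeError: 'float' object has no attribute 'round'
```

View pics/crop.png

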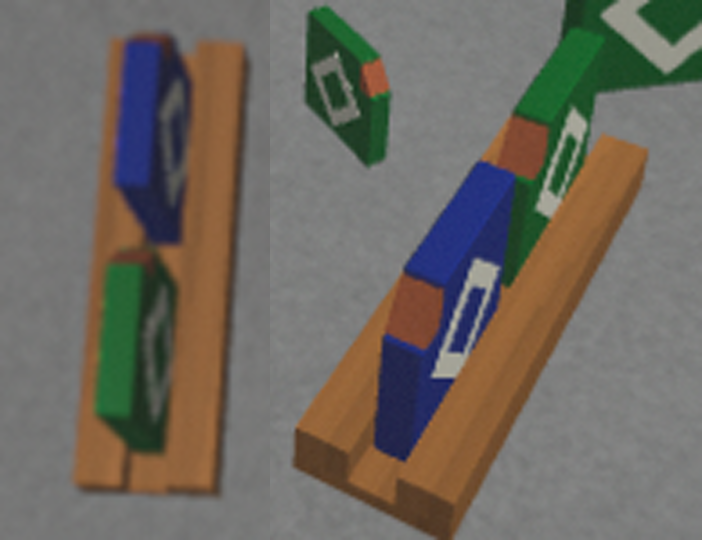

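The brown broken corner is at the far (+x) end of the green tile, so the tile centre is about 8 mm beyond the centre of its top edge, at about (0.522, 0.284).

```bash
sed -i "s/s\['clock'\].round(2)/round(float(s['clock']),2)/" plan.py; python3 plan.py 0.520 0.2836 0.2 100.5
```

```text
t 0.2 pos [ 0.2282 -0.5003  0.231 ] x [-0.     0.001 -1.   ] y [ 0.415 -0.91  -0.001] F [ 0.1 -1.3  0.1] w 0.998
shift [ 0.0789 -1.4802 -1.4769] turn [ 0.0389 -0.      0.0001] min rows 21.0
```

>>> jog_arm --pt "0 -0.07 -0.07 0 0 0" --pt "0 -0.07 -0.07 0 0 0" --pt "0 -0.07 -0.07 0 0 0" --pt "0 -0.07 -0.07 0 0 0" --pt "0 -0.07 -0.07 0 0 0" --pt "0 -0.07 -0.07 0 0 0" --pt "0 -0.07 -0.07 0 0 0" --pt "0 -0.07 -0.07 0 0 0" --pt "0 -0.07 -0.07 0 0 0" --pt "0 -0.07 -0.07 0 0 0" --hand 1 --squeeze 60

```text
clock: 1.03
eef_pos: [0.3686, -0.1196, 0.2286]
tool_rot: [1.993, 0.422, -1.994]
ft_force: [0.5, -0.5, 0.1]
gripper_width: 0.998
```

>>> jog_arm --pt "0 -0.07 -0.07 0 0 0" --pt "0 -0.07 -0.07 0 0 0" --pt "0 -0.07 -0.07 0 0 0" --pt "0 -0.07 -0.07 0 0 0" --pt "0 -0.07 -0.07 0 0 0" --pt "0 -0.07 -0.07 0 0 0" --pt "0 -0.07 -0.07 0 0 0" --pt "0 -0.07 -0.07 0 0 0" --pt "0 -0.07 -0.07 0 0 0" --pt "0 0 0 0 0 0"

```text
clock: 1.87
eef_pos: [0.4997, 0.2371, 0.2289]
tool_rot: [1.992, 0.427, -1.988]
ft_force: [-1.1, 0.3, 0.3]
gripper_width: 0.997
```

```bash
python3 plan.py 0.520 0.2836 0.2 100.5
```

```text
t 1.87 pos [0.4997 0.2371 0.2289] x [ 0.002  0.002 -1.   ] y [ 0.408 -0.913 -0.001] F [-1.1  0.3  0.3] w 0.997
shift [ 0.0727 -0.0852 -0.0936] turn [ 0.0378 -0.0004  0.0003] min rows 2.0
```

>>> jog_arm --pt "0.018 -0.021 -0.023 0 0 0" --pt "0.018 -0.021 -0.023 0 0 0" --pt "0.018 -0.021 -0.023 0 0 0" --pt "0.018 -0.021 -0.023 0 0 0" --pt "0 0 0 0 0 0" --pt "0 0 0 0.0126 0 0" --pt "0 0 0 0.0126 0 0" --pt "0 0 0 0.0126 0 0" --pt "0 0 0 0 0 0" --pt "0 0 0 0 0 0"

```text
clock: 2.7
eef_pos: [0.5209, 0.2864, 0.1955]
tool_rot: [2.126, 0.188, -2.132]
ft_force: [-0.4, -0.9, -0.3]
gripper_width: 1.001
```

```bash
python3 plan.py 0.520 0.2836 0.058 100.5; python3 - <<'E'
from h import *
cam('scene','scene1')
E
```

```text
t 2.7 pos [0.5209 0.2864 0.1955] x [-0.003 -0.    -1.   ] y [ 0.175 -0.984 -0.   ] F [-0.4 -0.9 -0.3] w 1.001
shift [0.3437 0.0066 0.0024] turn [-0.0011  0.0005  0.    ] min rows 4.0
```

View pics/scene1.png

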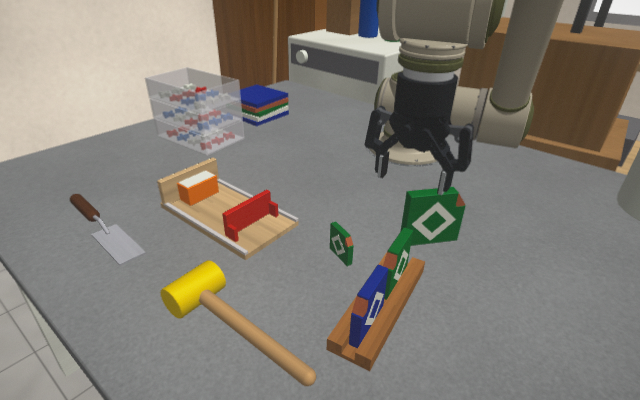

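Fingertips at (382,176) and (443,185) straddle the tile line, clear of blue and the big tile. Descending.

>>> jog_arm --pt "0.043 0.001 0 0 0 0" --pt "0.043 0.001 0 0 0 0" --pt "0.043 0.001 0.001 0 0 0" --pt "0.043 0.001 0 0 0 0" --pt "0.043 0.001 0 0 0 0" --pt "0.043 0.001 0.001 0 0 0" --pt "0.043 0.001 0 0 0 0" --pt "0.043 0 0 0 0 0" --pt "0 0 0 0 0 0" --pt "0 0 0 0 0 0"

```text
clock: 3.58
eef_pos: [0.5226, 0.2818, 0.0553]
tool_rot: [2.123, 0.208, -2.115]
ft_force: [-0.7, 0.3, 0.1]
gripper_width: 1.001
```

```bash
python3 plan.py 0.520 0.2836 0.058 100.5
```

```text
t 3.58 pos [0.5226 0.2818 0.0553] x [ 0.004  0.001 -1.   ] y [ 0.194 -0.981 -0.   ] F [-0.7  0.3  0.1] w 1.001
shift [-0.0068 -0.0057  0.0055] turn [ 0.0018 -0.0006  0.0001] min rows 1.0
```

>>> jog_arm --pt "-0.006 -0.005 0.004 0.0015 0 0" --pt "0 0 0 0 0 0" --pt "0 0 0 0 0 0" --pt "0 0 0 0 0 0" --pt "0 0 0 0 0 0" --pt "0 0 0 0 0 0" --pt "0 0 0 0 0 0" --pt "0 0 0 0 0 0" --pt "0 0 0 0 0 0" --pt "0 0 0 0 0 0" --hand -1 --squeeze 60

```text
clock: 4.42
eef_pos: [0.5221, 0.2841, 0.0628]
tool_rot: [2.136, 0.201, -2.113]
ft_force: [0.1, 0.5, -0.4]
gripper_width: 0.201
```

>>> jog_arm --pt "0 0 0 0 0 0" --pt "0 0 0 0 0 0" --pt "0 0 0 0 0 0" --pt "-0.02 0 0 0 0 0" --pt "-0.03 0 0 0 0 0" --pt "-0.04 0 0 0 0 0" --pt "-0.04 0 0 0 0 0" --pt "-0.04 0 0 0 0 0" --pt "-0.04 0 0 0 0 0" --pt "0 0 0 0 0 0"

```text
clock: 5.25
eef_pos: [0.5196, 0.2832, 0.1503]
tool_rot: [2.128, 0.2, -2.12]
ft_force: [-0.0, -0.2, -2.1]
gripper_width: 0.201
```

```bash
python3 plan.py 0.580 -0.13 0.16 91.6; python3 - <<'E'
from h import *
cam('scene','scene2')
E
```

```text
t 5.25 pos [0.5196 0.2832 0.1503] x [ 0.004  0.001 -1.   ] y [ 0.186 -0.983 -0.   ] F [-0.  -0.2 -2.1] w 0.201
shift [-0.0248  1.0431  0.0434] turn [ 0.0253 -0.0006  0.0001] min rows 11.0
```

View pics/scene2.png

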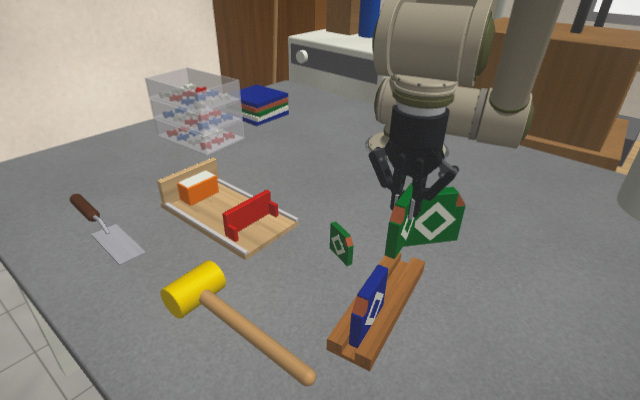

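The tile is gripped (opening 0.20, about 17 mm) and lifted upright. Blue is still in its place, so I'm carrying the tile to the rack.

>>> jog_arm --pt "-0.004 0.05 0.002 0 0 0" --pt "-0.004 0.08 0.003 0 0 0" --pt "-0.004 0.1 0.004 0 0 0" --pt "-0.004 0.1 0.004 0 0 0" --pt "-0.004 0.1 0.004 0 0 0" --pt "0 0.1 0.004 0 0 0" --pt "0 0.1 0.004 0 0 0" --pt "0 0.1 0.004 0 0 0" --pt "0 0.1 0.004 0 0 0" --pt "0 0.08 0.004 0 0 0"

```text
clock: 6.13
eef_pos: [0.5683, -0.0857, 0.1442]
tool_rot: [2.102, 0.217, -2.137]
ft_force: [-0.3, -0.3, -3.2]
gripper_width: 0.204
```

```bash
python3 plan.py 0.580 -0.137 0.13 91.6
```

```text
t 6.13 pos [ 0.5683 -0.0857  0.1442] x [-0.017  0.004 -1.   ] y [ 0.197 -0.98  -0.007] F [-0.3 -0.3 -3.2] w 0.204
shift [ 0.0345  0.1318 -0.004 ] turn [0.0272 0.0026 0.0009] min rows 2.0
```

>>> jog_arm --pt "0 0.044 -0.001 0 0 0" --pt "0 0.044 -0.001 0 0 0" --pt "0 0.044 -0.002 0 0 0" --pt "0 0 0 0 0 0" --pt "0 0 0 0.009 0.001 0" --pt "0 0 0 0.009 0.001 0" --pt "0 0 0 0.009 0.001 0" --pt "0 0 0 0 0 0" --pt "0 0 0 0 0 0" --pt "0 0 0 0 0 0"

```text
clock: 6.97
eef_pos: [0.5753, -0.1458, 0.1303]
tool_rot: [2.203, 0.031, -2.24]
ft_force: [0.6, 0.1, -3.3]
gripper_width: 0.204
```

```bash
python3 plan.py 0.580 -0.137 0.085 91.6; python3 - <<'E'
from m import *
for n in('top','scene'):
    c=cam(n,n+'3'); X=cloud(c); q=masks(c)['green']&(X[...,2]>.06)&(X[...,1]<0)&(X[...,1]>-.3)&(X[...,0]>.4)&(X[...,0]<.7)
    P=X[q]; print(n,len(P), *rect(P),P[:,2].min(),P[:,2].max())
a=cv2.imread('pics/top3.png')[110:250,310:510];b=cv2.imread('pics/scene3.png')[80:280,140:400]
cv2.imwrite('pics/crop3.png',np.hstack([cv2.resize(a,(560,392)),cv2.resize(b,(510,392))])[:, :])
f=cv2.imread('pics/crop3.png'); cv2.imwrite('pics/crop3.png',cv2.resize(f,(800,293)))
E
```

```text
t 6.97 pos [ 0.5753 -0.1458  0.1303] x [-0.017  0.014 -1.   ] y [ 0.014 -1.    -0.014] F [ 0.6  0.1 -3.3] w 0.204
shift [ 0.1133 -0.0203 -0.0138] turn [-0.0022  0.0026  0.0022] min rows 2.0Traceback (most recent call last):
  File "<stdin>", line 4, in <module>
    return umr_minimum(a, axis, None, out, keepdims, initial, where)
ValueError: zero-size array to reduction operation minimum which has no identity
```

>>> jog_arm --pt "0.005 -0.01 -0.007 -0.001 0.0015 0.0012" --pt "0.01 -0.01 -0.006 -0.001 0.0013 0.001" --pt "0.01 0 0 0 0 0" --pt "0.01 0 0 0 0 0" --pt "0.01 0 0 0 0 0" --pt "0.01 0 0 0 0 0" --pt "0 0 0 0 0 0" --pt "0 0 0 0 0 0" --pt "0 0 0 0 0 0" --pt "0 0 0 0 0 0"

```text
clock: 7.85
eef_pos: [0.5808, -0.1359, 0.1051]
tool_rot: [2.207, 0.035, -2.203]
ft_force: [-0.6, 0.0, -2.4]
gripper_width: 0.201
```

```bash
python3 plan.py 0.580 -0.137 0.0665 91.6; python3 - <<'E'
from m import *
c=cam('scene','scene4'); X=cloud(c); q=masks(c)['green']&(X[...,2]>.0)&(X[...,1]<0.1)&(X[...,1]>-.3)&(X[...,0]>.4)&(X[...,0]<.7)
P=X[q]; print(len(P), *rect(P),P[:,2].min(),P[:,2].max())
b=c['image'][100:270,140:340]; cv2.imwrite('pics/crop4.png',cv2.resize(b,(640,544)))
E
```

```text
t 7.85 pos [ 0.5808 -0.1359  0.1051] x [ 0.002 -0.001 -1.   ] y [ 0.032 -0.999  0.001] F [-0.6  0.  -2.4] w 0.201
shift [0.0964 0.0026 0.0022] turn [ 0.0006 -0.0003 -0.0001] min rows 1.0
767 n 767 c [ 585.  -122.7] size [44.8 87.6] long-axis deg 160.5 0.05186837983296372 0.14945351048378652
```

View pics/crop4.png

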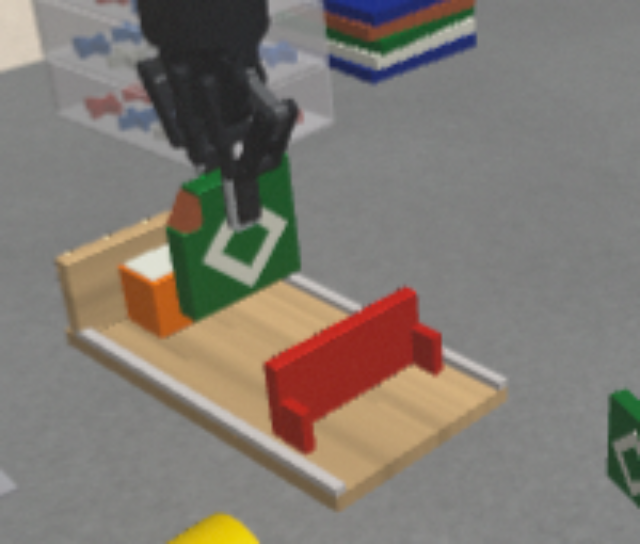

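The tile hangs level and square above the gap between the case and the stop, with its base at about 0.05 m as expected. Lowering gently.

>>> jog_arm --pt "0.012 0.001 0.001 0 0 0" --pt "0.012 0.001 0.001 0 0 0" --pt "0.012 0 0 0 0 0" --pt "0.012 0 0 0 0 0" --pt "0.012 0 0 0 0 0" --pt "0.008 0 0 0 0 0" --pt "0.005 0 0 0 0 0" --pt "0 0 0 0 0 0" --pt "0 0 0 0 0 0" --pt "0 0 0 0 0 0"

```text
clock: 8.73
eef_pos: [0.5799, -0.137, 0.0724]
tool_rot: [2.207, 0.034, -2.204]
ft_force: [-0.1, 0.4, -3.7]
gripper_width: 0.207
```

```bash
python3 plan.py 0.580 -0.137 0.0665 91.6
```

```text
t 8.73 pos [ 0.5799 -0.137   0.0724] x [ 0.001 -0.    -1.   ] y [ 0.032 -0.999  0.   ] F [-0.1  0.4 -3.7] w 0.207
shift [ 0.0148 -0.0001 -0.0002] turn [ 0.0006 -0.0002 -0.0001] min rows 1.0
```

>>> jog_arm --pt "0.004 0 0 0 0 0" --pt "0.004 0 0 0 0 0" --pt "0.004 0 0 0 0 0" --pt "0 0 0 0 0 0" --pt "0 0 0 0 0 0" --pt "0 0 0 0 0 0" --pt "0 0 0 0 0 0" --pt "0 0 0 0 0 0" --pt "0 0 0 0 0 0" --pt "0 0 0 0 0 0"

```text
clock: 9.57
eef_pos: [0.5804, -0.1372, 0.0681]
tool_rot: [2.208, 0.034, -2.201]
ft_force: [-0.6, -0.0, -3.5]
gripper_width: 0.196
```

>>> jog_arm --pt "0.003 0 0 0 0 0" --pt "0.003 0 0 0 0 0" --pt "0 0 0 0 0 0" --pt "0 0 0 0 0 0" --pt "0 0 0 0 0 0" --pt "0 0 0 0 0 0" --pt "0 0 0 0 0 0" --pt "0 0 0 0 0 0" --pt "0 0 0 0 0 0" --pt "0 0 0 0 0 0"

```text
clock: 10.4
eef_pos: [0.5805, -0.1374, 0.0671]
tool_rot: [2.209, 0.033, -2.2]
ft_force: [-0.1, 0.6, -2.1]
gripper_width: 0.201
```

>>> jog_arm --pt "0.004 0 0 0 0 0" --pt "0.004 0 0 0 0 0" --pt "0.002 0 0 0 0 0" --pt "0.002 0 0 0 0 0" --pt "0.002 0 0 0 0 0" --pt "0.002 0 0 0 0 0" --pt "0.002 0 0 0 0 0" --pt "0.002 0 0 0 0 0" --pt "0.002 0 0 0 0 0" --pt "0.002 0 0 0 0 0"

```text
clock: 11.23
eef_pos: [0.5803, -0.1373, 0.0668]
tool_rot: [2.212, 0.031, -2.192]
ft_force: [-4.7, 0.9, 8.0]
gripper_width: 0.201
```

Contact with the floor: +10 N at z = 0.0668, as predicted. Releasing.

>>> jog_arm --pt "0 0 0 0 0 0" --pt "0 0 0 0 0 0" --pt "0 0 0 0 0 0" --pt "0 0 0 0 0 0" --pt "0 0 0 0 0 0" --pt "0 0 0 0 0 0" --pt "0 0 0 0 0 0" --pt "0 0 0 0 0 0" --pt "0 0 0 0 0 0" --pt "0 0 0 0 0 0" --hand 0.2

```text
clock: 12.07
eef_pos: [0.5813, -0.1379, 0.0665]
tool_rot: [2.214, 0.029, -2.19]
ft_force: [-0.3, -0.7, 0.0]
gripper_width: 0.6
```

>>> jog_arm --pt "0 0 0 0 0 0" --pt "-0.02 0 0 0 0 0" --pt "-0.04 0 0 0 0 0" --pt "-0.06 0 0 0 0 0" --pt "-0.06 0 0 0 0 0" --pt "-0.06 0 0 0 0 0" --pt "-0.06 0 0 0 0 0" --pt "0 0 0 0 0 0" --pt "0 0 0 0 0 0" --pt "0 0 0 0 0 0"

```text
clock: 12.9
eef_pos: [0.5794, -0.1369, 0.1958]
tool_rot: [2.214, 0.029, -2.189]
ft_force: [-0.0, 0.7, 0.2]
gripper_width: 0.601
```

```bash
python3 plan.py 0.578 0.05 0.18 91.6; python3 - <<'E'
from m import *
c=cam('scene','scene5'); X=cloud(c); q=masks(c)['green']&(X[...,2]>.0)&(X[...,1]<0.1)&(X[...,1]>-.3)&(X[...,0]>.4)&(X[...,0]<.7)
P=X[q]; print(len(P),P[:,2].min(),P[:,2].max(),*rect(P[P[:,2]>.095]))
b=c['image'][100:270,140:340]; cv2.imwrite('pics/crop5.png',cv2.resize(b,(640,544)))
E
```

```text
t 12.9 pos [ 0.5794 -0.1369  0.1958] x [ 0.012 -0.006 -1.   ] y [ 0.033 -0.999  0.007] F [-0.   0.7  0.2] w 0.601
shift [ 0.0366 -0.4673 -0.0115] turn [ 0.0008 -0.0018 -0.0011] min rows 5.0
877 0.014011788179483065 0.10205432527966851 n 177 c [ 572.4 -136.1] size [73.6 21.3] long-axis deg 3.1
```

View pics/crop5.png

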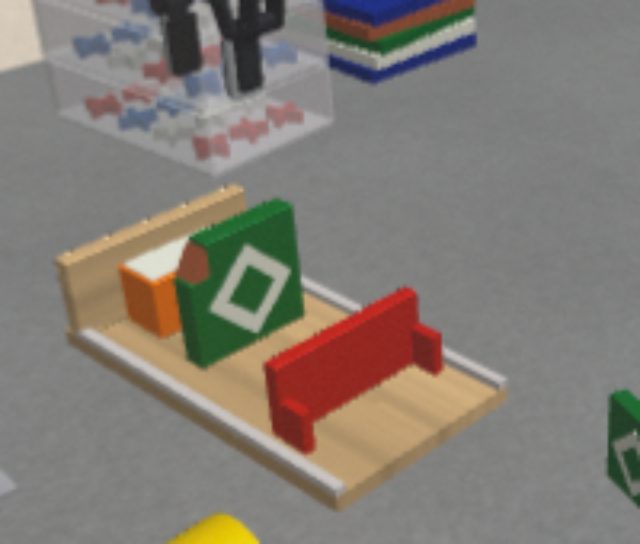

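The green tile stands upright and square at about (0.580, -0.136), clear of the case and the stop. Next I'll turn the tool a quarter turn, so the fingers are thin along the push, and shut them.

```bash
python3 plan.py 0.578 0.04 0.18 1.6;python3 -c "
from h import *
print(status.get_obs()['qpos'].round(2))"
```

```text
t 12.95 pos [ 0.5792 -0.1368  0.1953] x [ 0.011 -0.006 -1.   ] y [ 0.033 -0.999  0.006] F [0.2 0.  0.1] w 0.601
shift [ 0.0357 -0.442  -0.0111] turn [-0.2492 -0.0006 -0.0021] min rows 13.0
[-0.43  0.48  1.24 -0.    1.41  1.11]
```

>>> jog_arm --pt "0 -0.08 -0.002 0 0 0" --pt "0.005 -0.09 -0.002 0 0 0" --pt "0 -0.09 -0.002 0 0 0" --pt "0.005 -0.09 -0.002 0 0 0" --pt "0 -0.07 -0.002 0 0 0" --pt "0 -0.02 0 0 0 0" --pt "0 0 0 0 0 0" --pt "0 0 0 0 0 0" --pt "0 0 0 0 0 0" --pt "0 0 0 0 0 0" --hand -1

```text
clock: 13.78
eef_pos: [0.5747, 0.0426, 0.181]
tool_rot: [2.2, 0.026, -2.211]
ft_force: [-0.2, 0.1, -1.0]
gripper_width: -0.004
```

>>> jog_arm --pt "0 0 0 -0.019 0 0" --pt "0 0 0 -0.019 0 0" --pt "0 0 0 -0.019 0 0" --pt "0 0 0 -0.019 0 0" --pt "0 0 0 -0.019 0 0" --pt "0 0 0 -0.019 0 0" --pt "0 0 0 -0.019 0 0" --pt "0 0 0 -0.019 0 0" --pt "0 0 0 -0.019 0 0" --pt "0 0 0 -0.019 0 0"

```text
clock: 14.62
eef_pos: [0.5761, 0.0276, 0.1803]
tool_rot: [1.429, 1.042, -1.444]
ft_force: [-0.1, -0.7, -0.0]
gripper_width: 0.004
```

>>> jog_arm --pt "0 0 0 -0.019 0 0" --pt "0 0 0 -0.019 0 0" --pt "0 0 0 -0.015 0 0" --pt "0 0 0 0 0 0" --pt "0 0 0 0 0 0" --pt "0 0 0 0 0 0" --pt "0 0 0 0 0 0" --pt "0 0 0 0 0 0" --pt "0 0 0 0 0 0" --pt "0 0 0 0 0 0"

```text
clock: 15.45
eef_pos: [0.5768, 0.0187, 0.1799]
tool_rot: [1.188, 1.217, -1.203]
ft_force: [-0.7, -0.5, -0.2]
gripper_width: -0.001
```

```bash
python3 plan.py 0.577 0.03 0.05 1.6
```

```text
t 15.45 pos [0.5768 0.0187 0.1799] x [-0.006 -0.007 -1.   ] y [ 1.     0.018 -0.006] F [-0.7 -0.5 -0.2] w -0.001
shift [ 0.3246  0.0031 -0.0305] turn [-0.0015  0.0011  0.001 ] min rows 4.0
```

>>> jog_arm --pt "0.04 0 -0.015 -0.0015 0.001 0.001" --pt "0.05 0 -0.015 0 0 0" --pt "0.06 0 0 0 0 0" --pt "0.06 0 0 0 0 0" --pt "0.055 0 0 0 0 0" --pt "0.04 0 0 0 0 0" --pt "0.015 0 0 0 0 0" --pt "0 0 0 0 0 0" --pt "0 0 0 0 0 0" --pt "0 0 0 0 0 0"

```text
clock: 16.28
eef_pos: [0.5789, 0.0315, 0.0498]
tool_rot: [1.193, 1.214, -1.185]
ft_force: [0.2, 0.4, 0.4]
gripper_width: 0.002
```

```bash
python3 plan.py 0.578 -0.01 0.05 1.6
```

```text
t 16.28 pos [0.5789 0.0315 0.0498] x [ 0.008 -0.002 -1.   ] y [1.    0.026 0.008] F [0.2 0.4 0.4] w 0.002
shift [-0.0003 -0.0048  0.1038] turn [-0.0003  0.0003 -0.0012] min rows 1.0
```

>>> jog_arm --pt "0 0 0.02 0 0 0" --pt "0 0 0.02 0 0 0" --pt "0 0 0.02 0 0 0" --pt "0 0 0.015 0 0 0" --pt "0 0 0.01 0 0 0" --pt "0 0 0.015 0 0 0" --pt "0 0 0.02 0 0 0" --pt "0 0 0.02 0 0 0" --pt "0 0 0.02 0 0 0" --pt "0 0 0.02 0 0 0"

```text
clock: 17.12
eef_pos: [0.5827, -0.0469, 0.0541]
tool_rot: [1.196, 1.209, -1.18]
ft_force: [1.1, 2.1, -0.1]
gripper_width: -0.002
```

```bash
python3 plan.py 0.58 -0.10 0.05 1.6
```

```text
t 17.12 pos [ 0.5827 -0.0469  0.0541] x [ 0.015 -0.001 -1.   ] y [1.    0.026 0.015] F [ 1.1  2.1 -0.1] w -0.002
shift [ 0.0104 -0.0104  0.1324] turn [-0.0003  0.0003 -0.0024] min rows 2.0
```

>>> jog_arm --pt "0.004 -0.003 0.015 0 0 -0.001" --pt "0.004 -0.003 0.015 0 0 -0.001" --pt "0.003 0 0.015 0 0 0" --pt "0.001 0 0.015 0 0 0" --pt "0.001 0 0.015 0 0 0" --pt "0 0 0.012 0 0 0" --pt "0 0 0.01 0 0 0" --pt "0 0 0.01 0 0 0" --pt "0 0 0.006 0 0 0" --pt "0 0 0 0 0 0"

```text
clock: 17.95
eef_pos: [0.5817, -0.0988, 0.0487]
tool_rot: [1.191, 1.218, -1.19]
ft_force: [1.2, 2.4, 1.5]
gripper_width: -0.005
```

```bash
python3 plan.py 0.58 -0.141 0.05 1.6; python3 - <<'E'
from m import *
c=cam('scene','scene6'); X=cloud(c); m=masks(c)
n=(X[...,1]<0.1)&(X[...,1]>-.3)&(X[...,0]>.4)&(X[...,0]<.7)
for k,lo in(('green',.095),('red',.058),('red',.02)):
    P=X[n&m[k]&(X[...,2]>lo)]; print(k,*rect(P))
b=c['image'][100:270,140:340]; cv2.imwrite('pics/crop6.png',cv2.resize(b,(640,544)))
E
```

```text
t 17.95 pos [ 0.5817 -0.0988  0.0487] x [ 0.002 -0.002 -1.   ] y [1.    0.025 0.002] F [1.2 2.4 1.5] w -0.005
shift [-0.0031 -0.0067  0.1054] turn [-0.0005  0.0003 -0.0003] min rows 2.0
green n 15 c [ 587.  -135.1] size [18.4  5.9] long-axis deg 67.8
red n 186 c [ 580.9 -112.8] size [119.2  14.7] long-axis deg 1.5
red n 898 c [ 580.1 -103.4] size [122.7  34.1] long-axis deg 1.9
```

View pics/crop6.png

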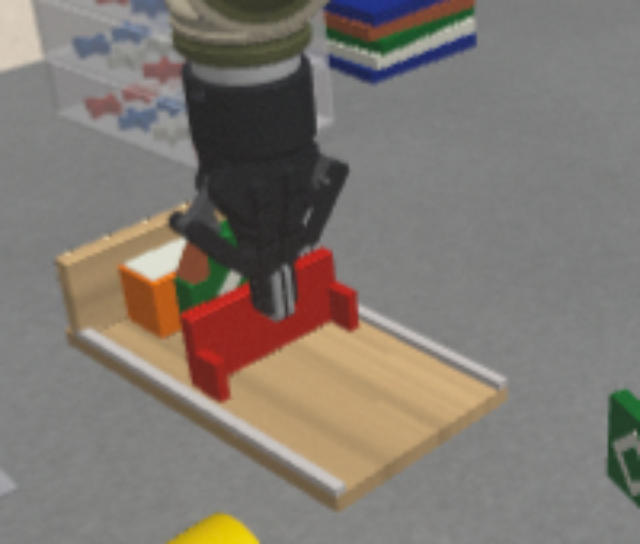

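The stop is sliding and is about 8 mm short of the tile. The gripper body clears the tile top, so I continue slowly.

>>> jog_arm --pt "0 -0.002 0.007 0 0 0" --pt "0 -0.002 0.007 0 0 0" --pt "0 -0.002 0.007 0 0 0" --pt "0 0 0.008 0 0 0" --pt "0 0 0.008 0 0 0" --pt "0 0 0.008 0 0 0" --pt "0 0 0.008 0 0 0" --pt "0 0 0.008 0 0 0" --pt "0 0 0.008 0 0 0" --pt "0 0 0.008 0 0 0"

```text
clock: 18.83
eef_pos: [0.5801, -0.1294, 0.0486]
tool_rot: [1.192, 1.221, -1.187]
ft_force: [1.7, 5.3, 0.9]
gripper_width: -0.002
```

```bash
python3 plan.py 0.58 -0.1435 0.05 1.6
```

```text
t 18.83 pos [ 0.5801 -0.1294  0.0486] x [ 0.003  0.002 -1.   ] y [1.    0.027 0.003] F [1.7 5.3 0.9] w -0.002
shift [-0.0036 -0.0012  0.0351] turn [-0.0002 -0.0003 -0.0004] min rows 1.0
```

>>> jog_arm --pt "0 0 0.005 0 0 0" --pt "0 0 0.005 0 0 0" --pt "0 0 0.005 0 0 0" --pt "0 0 0.005 0 0 0" --pt "0 0 0.003 0 0 0" --pt "0 0 0.003 0 0 0" --pt "0 0 0.003 0 0 0" --pt "0 0 0.002 0 0 0" --pt "0 0 0.002 0 0 0" --pt "0 0 0.002 0 0 0"

```text
clock: 19.67
eef_pos: [0.5804, -0.1422, 0.0486]
tool_rot: [1.197, 1.226, -1.184]
ft_force: [2.0, 8.7, 2.0]
gripper_width: -0.0
```

>>> jog_arm --pt "0 0 0.002 0 0 0" --pt "0 0 0.002 0 0 0" --pt "0 0 0.002 0 0 0" --pt "0 0 0.002 0 0 0" --pt "0 0 0.002 0 0 0" --pt "0 0 0 0 0 0" --pt "0 0 0 0 0 0" --pt "0 0 0 0 0 0" --pt "0 0 0 0 0 0" --pt "0 0 0 0 0 0"

```text
clock: 20.5
eef_pos: [0.5804, -0.1421, 0.0488]
tool_rot: [1.201, 1.232, -1.18]
ft_force: [1.8, 5.5, 1.4]
gripper_width: -0.003
```

The stop no longer advances at about -0.142, where I expected -0.1435, so the row is tight. Backing off and lifting clear.

>>> jog_arm --pt "0 0 -0.02 0 0 0" --pt "0 0 -0.05 0 0 0" --pt "0 0 -0.08 0 0 0" --pt "-0.02 0 -0.08 0 0 0" --pt "-0.08 0 -0.08 0 0 0" --pt "-0.08 0 -0.08 0 0 0" --pt "-0.08 0 -0.08 0 0 0" --pt "-0.08 0 -0.08 0 0 0" --pt "-0.08 0 -0.08 0 0 0" --pt "0 0 0 0 0 0"

```text
clock: 21.33
eef_pos: [0.5716, 0.0995, 0.2099]
tool_rot: [1.196, 1.228, -1.196]
ft_force: [-0.6, 0.1, 0.8]
gripper_width: 0.001
```

```bash
python3 plan.py 0.58 0.1 0.2 1.6; python3 - <<'E'
from m import *
for nm in('scene','top'):
    c=cam(nm,nm+'7'); X=cloud(c); m=masks(c); z=X[...,2]
    n=(X[...,1]<0.1)&(X[...,1]>-.3)&(X[...,0]>.4)&(X[...,0]<.75)
    for k,q in(('green',n&m['green']&(z>.095)&(z<.11)),('red',n&m['red']&(z>.058)&(z<.08)),('blue',m['blue']&(z>.085)&(z<.11)&(X[...,1]>.25)&(X[...,1]<.35))):
        P=X[q]; print(nm,k,*(rect(P) if len(P)>5 else ('none',)),P[:,2].max() if len(P) else '')
    if nm=='scene': b=cv2.resize(c['image'][100:270,140:340],(400,340))
    else: a=cv2.resize(c['image'][120:250,330:490],(400,340))
cv2.imwrite('pics/crop7.png',np.hstack([b,a]))
E
```

```text
t 21.33 pos [0.5716 0.0995 0.2099] x [-0.006  0.006 -1.   ] y [ 1.     0.02  -0.006] F [-0.6  0.1  0.8] w 0.001
shift [ 0.0245  0.0212 -0.0007] turn [-0.0012 -0.001   0.001 ] min rows 1.0
scene green n 174 c [ 573.1 -171.4] size [71.  20.5] long-axis deg 0.7 0.1016938133787128
scene red n 261 c [ 582.5 -161. ] size [118.6  24.1] long-axis deg 2.0 0.0675755414640748
scene blue n 509 c [625.5 304.4] size [73.7 18.1] long-axis deg 11.0 0.09900899107408029
top green n 244 c [ 571.5 -172.1] size [70.5 14.8] long-axis deg 2.1 0.10527761696886595
top red n 315 c [ 580.2 -157.7] size [117.6  11.7] long-axis deg 1.7 0.0700157513735632
top blue n 246 c [622.5 301.8] size [71.3 16.6] long-axis deg 10.9 0.10081914030130856
```

View pics/crop7.png

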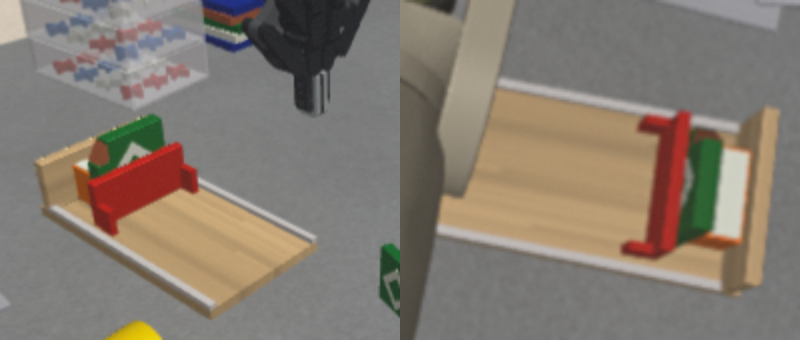

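```bash
python3 -c "
from station import ctrl
print(ctrl.hand_in())"
```

```text
the job is handed in; nothing more can be done
None
```

The green tile is standing in the rack between the orange case and the red stop, and the stop is pushed up so the row is snug. I handed the job in at about 21 s of the 56 s allowed. The hand-in gives no verdict, so the figures below are my own last checks.

- **Placing:** I took the middle-sized green tile from the stand across its thickness. I lowered it until the floor pushed back with about 10 N, then opened the fingers and lifted away. The camera showed it standing upright and square.
- **Pushing:** I pushed the stop with the shut fingers until it no longer advanced. I then backed off and lifted the arm to 0.21 m, clear of everything.
- **Stop travel:** about 0.160–0.162 m from the top camera (0.154–0.168 allowed). The scene camera read it about 3 mm further along, which is still inside the band.
- **Green tile:** about 68–71 mm to the wall side of the rack centre, where tight is 71. It is upright, square within about 1–2° and within a few mm of mid-width.
- **Blue tile:** within about 2 mm of its first measured position, which is inside the measuring noise.
- **Not confirmed:** the last push rows were small. The stop standing still there, at 5–9 N, suggests the row is tight but does not prove it to the last 1–2 mm.

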